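Book a tin of polishing paste at the barcode scanner

TASK

The red tin of polishing paste on the scan plate has been booked: first stand it in the steel tray, in the free space next to the blue tin. Then stand the green tin upright inside the white ring printed on the scan plate, turned so that its barcode label squarely faces the scanner's window, and only once it stands there by itself press the blue read button right down and let it come up again. Set the tins down gently rather than drop them, and leave everything else on the bench where it is.

Things in the scene. Friction and masses are not known exactly. Their poses are not given: they have to be found in the camera images.
- tin_red: Round screw-lid tin with red sides and lid, diameter 64 mm, height 72 mm, 0.2 to 0.45 kg, rigid. Origin: centre of its underside; z up along its axis; +x points out through the middle of its white barcode label. It starts standing in the ring on the scan plate.
- tin_green: Round screw-lid tin, green, diameter 64 mm, height 72 mm, 0.2 to 0.45 kg. Origin: centre of its underside; z up; +x points out through the middle of its white barcode label. A white paper strip 14 mm wide runs from the label up over the lid to near its centre, showing the label's side from above. Starts among the stock tins (100 mm apart or more), label any way round. Rigid.
- green_label (a point): Centre of the green tin's barcode label: on its surface, 32 mm out along the tin's +x, 28 mm above its underside.
- station: Fixed scan station: dark plate 300 x 130 mm, 5 mm thick, with a white printed ring (inner diameter 84 mm) at one end and a desk barcode scanner (80 mm wide, top 140 mm above the bench) at the other. Origin: on the bench under the ring's centre; +x points level from ring to scanner; z up. The plate spans x = -65 to 235 mm, y = +-65 mm; the scanner stands beyond x = 120 mm.
- scan_spot (a point): Centre of the printed ring, on top of the plate, 5 mm above the bench.
- scan_window (a point): Centre of the scanner's dark red window, about 142 mm along the station's +x from the ring's centre and 79 mm above the bench. The window looks back at the ring (along -x) and a little downward.
- tray: Fixed open steel tray for booked tins, outside 250 x 150 mm, walls 3 mm thick and 22 mm high, floor 3 mm thick. Origin: centre of its underside; x along its length, z up. The blue tin stands in its -x end; the +x end is free.
- tray_free (a point): Middle of the tray's free space, on its floor, 60 mm along the tray's +x from its centre, 3 mm above the bench; about 125 mm from the blue tin's centre.
- read_button (a joint): Travel of the blue read button: 0 up, 0.006 m fully down. A spring brings it back up; it starts to move at about 1.5 N and takes 5 N to press down fully.
- read_button_top (a point): Middle of the top of the blue read button, a cap of 28 mm diameter on a grey and white box 68 x 68 x 46 mm fixed to the bench. When up its top is 68 mm above the bench; it is pressed straight down and stands 10 mm above the dark collar (44 mm across) round it.
- tin_yellow: Yellow tin of paste in the stock, same shape as tin_green. A bystander: stays where it is.
- tin_black: Black tin of paste in the stock, same shape as tin_green. A bystander: stays where it is.
- tin_blue: Blue tin of paste, same shape, booked earlier, standing in the tray's end at about x = -65 mm of the tray's frame. A bystander: stays where it is.
- felt_wheel: Off-white felt polishing wheel, diameter 100 mm, 22 mm thick, lying at the far side of the bench. A bystander.
- paste_bar: Brown bar of polishing compound in a paper wrapper, 115 x 40 x 34 mm, at the far side. A bystander.
- wrench: Open-ended steel wrench, 160 mm long, lying at the far right of the bench. A bystander.
- safety_glasses: Clear safety glasses with black temples, about 150 x 145 x 48 mm, at the far left. A bystander.
Not all that is in view belongs to the job. Leave any brown or pink look-alike of the part that bears read_button alone.

How it is judged:
By the outcome, as a careful person would: the job done as asked, in the order asked, and still so for the second after the job is handed in, with the robot touching nothing.
It also fails if it takes over 67 s, if anything falls off the work surface, if the arm or the gripper's body presses on something with over 40 N, if the wrist force passes 120 N, or if a joint passes its speed limit or range.

ROBOT

A 7-joint arm with a two-finger parallel gripper is mounted at the origin on the work surface. World frame = base frame: x ahead of the robot, y to its left, z up, the work surface at z = 0. Lengths are in m, angles in rad, forces in N, time in s.
With the tool pointing down it reaches from about 0.425 to 0.875 m from the base axis. Payload 4.7 kg.
Tool frame: the origin (TCP) lies on the centre line of the jaws, within the pads' length; the fingertips stand 19 mm ahead of it and the grasp point (between the pads) is the TCP; x points along the fingers, z is the direction in which the jaws open and shut, and the axes are right-handed (so a half turn about x gives the same grasp; the last joint's range is limited). The gripper opens to 87 mm and grips with 3 to 60 N. Pads are 19 mm wide; open, the fingers measure 117 mm over their backs; the gripper's body (75 mm by 190 mm) begins 51 mm behind the grasp point.
Start: joints at [-1.287, 0.321, -0.07, 1.45, 0.023, 1.371, -0.057], TCP at [0.173, 0.626, 0.242] pointing down, gripper open.
Joint ranges: [-2.86, 2.86], [-0.3, 2.09], [-1.38, 1.24], [0.06, 2.45], [-1.56, 4.7], [0.09, 2.05], [-2.69, 2.69]. Speed limits (rad/s): [2.57, 2.57, 3.14, 3.14, 3.14, 3.14, 3.14].

INTERFACE

Orientations are given as a rotation vector (axis times angle).
In Python, from bench import get_state, get_image, camera_info, close_job gives the robot as it stands.
- The arm moves only by the tool jog_arm, never from a script. Its argument "targets" is a list of rows, each a list of 7 numbers: the turn, a rotation vector about the tool's x, y, z in degrees, then the shift along the tool's x, y, z in cm, then the finger opening in cm, from 0 to 8.7. In form: [[wx, wy, wz, tx, ty, tz, jaw], ...]. A call has 1 to 10 rows; each row shifts and turns the commanded pose from where the row before left it, along the tool's axes as they then stand; what a row does not reach is not made up. A row lasts 1/8 s, in which the tool goes at most 62.5 mm and 10.7 degrees, less where a joint would pass 70% of its speed; a pose out of reach is approached as far as the arm can. A call is refused whole if a number of a shift passes 6.25 or a number of a turn 10.7, either way. A call with a gripper value outside its range is refused whole. The fingers move at their own pace and stop on an object; "squeeze" is the grip in N (left out, the last holds). Time passes only in rows, so rows that do not move let the fingers close. It gives the time, the measured TCP pose, the force and the opening at its end, in the units of the state.
- get_state(): the state, without advancing time (a new reading comes with each control period).
- get_image(name): name is "scene" or "top" or "wrist"; returns (picture, depth): 420x560x3 uint8, red, green, blue; 420x560 float32, m along the optical axis (not along the pixel's ray), 0 where there is no reading.
- camera_info(name): a dict with "intrinsics" (3x3 intrinsics, pixels), "world_from_camera" (4x4, takes a point from camera to world coordinates); the wrist camera has in their place "mount" (4x4, takes a point from camera to tool coordinates, whose origin is the TCP and whose axes are the tool frame's). Camera axes: x right, y up, looking along -z (the intrinsics and any distortion apply to the point x, -y, -z); pixel columns grow to the right and rows downward; lengths in m; the calibration is good to about 2 mm. A picture is of the moment at which its call begins: read the wrist's pose just before it. camera_info takes no time and is no camera call.
- close_job(): hands the job in, once; it reports no verdict.
The state is a dict: "time": time; "joint_positions": joint angles; "qd": joint speeds; "joint_torque": joint torques, N m; "position": TCP position; "tool_rot": TCP orientation; "ft_force": force on the tool from outside, world axes, zero at the start; "torque": the same for the moment, N m; "grip_width": opening from 0.0 (shut) to 1.0 (fully open).
Only numpy, scipy, OpenCV 4.12 (cv2) and the standard library are available. Lean on these libraries where they do the work, as an engineer would, in place of code of your own. Each camera call takes 0.05 s, during which the arm holds its last target.

## Working session

There is one attempt and no reset: what is moved stays moved. The work goes in short steps, Python scripts to look and compute and a tool call to move; the robot and the scene stay as the last step left them, time stands still between calls to the robot, and variables do not carry over. Pictures are saved under pics/ and viewed, and the job is handed in when it is done.

Besides the shell and the picture viewer there is one more tool, called after ">>>" by a JSON object that holds its "name" and its "arguments". jog_arm: Moves the arm, as the interface text tells. Its arguments: {"type":"object","properties":{"targets":{"type":"array"},"squeeze":{"type":"number"}},"required":["targets"]}

```bash
mkdir -p pics; ls; python3 - <<'E'
from bench import *
import cv2,numpy as np
print(get_state())
for n in("scene","top","wrist"):
    i=camera_info(n);print(n,i)
    p,d=get_image(n);cv2.imwrite(f"pics/{n}0.png",p[:,:,::-1]);np.savez(f"pics/{n}0.npz",p=p,d=d)
E
```

```text
pics
{'time': 0.0, 'joint_positions': array([-1.28688217,  0.32185848, -0.07008187,  1.4516659 ,  0.02258955,
        1.37077216, -0.05691624]), 'qd': array([-0.00065556, -0.00115175, -0.00021867, -0.00040735, -0.00262078,
        0.00058441,  0.00162703]), 'joint_torque': array([ 8.28935435e-05, -4.91290855e+01, -4.03806623e-01, -3.12519979e+01,
       -6.39367034e-02,  4.38642909e-02,  1.78449368e-04]), 'position': array([0.17316828, 0.62598317, 0.24044296]), 'tool_rot': array([-1.0094223 ,  1.32634531,  1.00737616]), 'ft_force': array([-0.24750826,  0.08028717,  0.09218208]), 'torque': array([ 0.00102104, -0.01907266, -0.03556647]), 'grip_width': 1.0001392256043593}
scene {'intrinsics': array([[464.95634055,   0.        , 272.1962393 ],
       [  0.        , 464.95634055, 208.87826064],
       [  0.        ,   0.        ,   1.        ]]), 'world_from_camera': array([[-0.78600168, -0.49180386,  0.37460688,  1.00760815],
       [ 0.61819014, -0.61886288,  0.48461292,  0.63184982],
       [-0.00650422,  0.61248485,  0.79045557,  1.01601633],
       [ 0.        ,  0.        ,  0.     
[... 384 characters left out ...]
,
       [ 4.73851120e-03,  2.15980115e-01,  9.76386264e-01,
         1.38091909e+00],
       [ 0.00000000e+00,  0.00000000e+00,  0.00000000e+00,
         1.00000000e+00]])}
wrist {'intrinsics': array([[311.06033318,   0.        , 288.32258458],
       [  0.        , 311.06033318, 207.43583752],
       [  0.        ,   0.        ,   1.        ]]), 'mount': array([[-3.49015784e-04,  2.72355389e-01, -9.62196664e-01,
        -1.45178576e-01],
       [-1.95295636e-04,  9.62196686e-01,  2.72355466e-01,
         7.57922392e-02],
       [ 9.99999920e-01,  2.82969166e-04, -2.82632012e-04,
         5.22197781e-04],
       [ 0.00000000e+00,  0.00000000e+00,  0.00000000e+00,
         1.00000000e+00]])}
```

View pics/scene0.png

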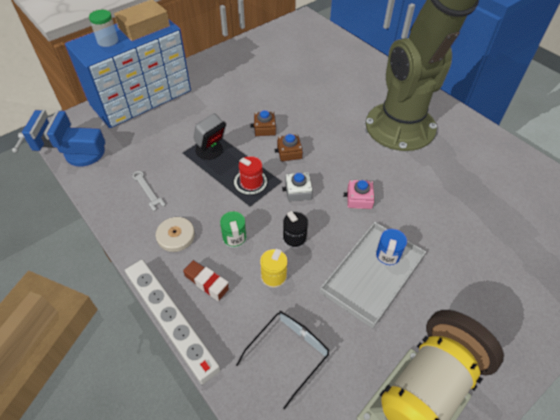

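View pics/top0.png

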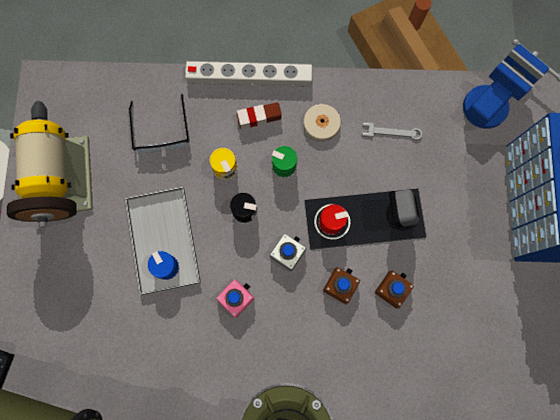

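View pics/wrist0.png

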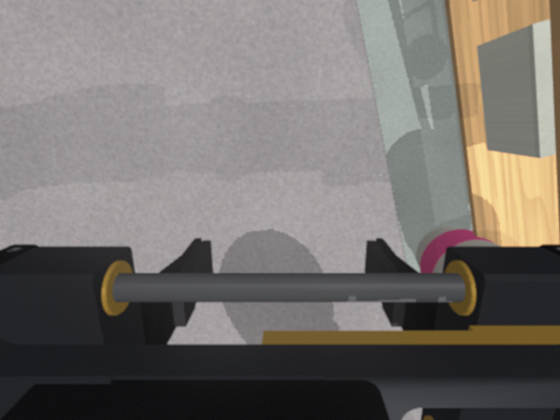

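The top view shows the red tin in the ring at (333,220), green at (284,161), yellow at (222,161), black at (243,207) and blue in the tray at (162,265). The tray's free end is towards (158,210). The white button box is at (288,250), with pink and brown look-alikes nearby.

```bash
cat > h.py <<'E'
import numpy as np,cv2
from bench import *
def ray(n,uv,K=None,T=None):
    i=camera_info(n);K=i["intrinsics"];T=i["world_from_camera"] if T is None else T
    u,v=uv
    d=T[:3,:3]@np.array([(u-K[0,2])/K[0,0],-(v-K[1,2])/K[1,1],-1.]);return T[:3,3],d
def cloud(n,d,T=None):
    i=camera_info(n);K=i["intrinsics"];T=i["world_from_camera"] if T is None else T
    v,u=np.mgrid[:420,:560]
    c=np.stack([(u-K[0,2])/K[0,0]*d,-(v-K[1,2])/K[1,1]*d,-d],-1)
    w=c@T[:3,:3].T+T[:3,3];w[d==0]=np.nan;return w
def plane(n,uv,z,T=None):
    o,d=ray(n,uv,T=T);s=(z-o[2])/d[2];return o+s*d
def tri(n1,a,n2,b):
    o1,d1=ray(n1,a);o2,d2=ray(n2,b)
    s=np.linalg.lstsq(np.stack([d1,-d2],1),o2-o1,rcond=None)[0]
    p,q=o1+s[0]*d1,o2+s[1]*d2
    return (p+q)/2,np.linalg.norm(p-q)
E
python3 - <<'E'
from h import *
for n in("top","scene"):
    f=np.load(f"pics/{n}0.npz");p,d=f["p"],f["d"];w=cloud(n,d)
    hsv=cv2.cvtColor(p,cv2.COLOR_RGB2HSV);H,S,V=[hsv[...,k].astype(int) for k in range(3)]
    bench=w[300:340,250:260] if n=="top" else w[330:350,220:240]
    print(n,"bench z",np.nanmedian(bench[...,2]))
    seeds={"top":dict(red=(333,220),green=(284,161),yellow=(222,161),black=(243,207),blue=(162,265),btn=(288,250),pink=(235,298)),
     "scene":dict(red=(251,166),green=(233,222),yellow=(274,262),black=(295,225),blue=(391,240),btn=(299,180),pink=(362,187))}[n]
    for k,(u,v) in seeds.items():
        ww=w[v-25:v+26,u-25:u+26].reshape(-1,3);ww=ww[~np.isnan(ww[:,0])]
        z=ww[(ww[:,2]>0.035)&(ww[:,2]<.1)][:,2]
        zt=np.percentile(z,85)
        m=ww[abs(ww[:,2]-zt)<.006].astype(np.float32)
        c,r=cv2.minEnclosingCircle(m[:,:2].copy())
        print(k,"ztop %.4f"%zt,np.round(c,4),"r %.4f"%r,len(m))
    a=[]
for n,b in(("top",(110,80,450,330)),("scene",(170,100,440,330))):
    p=np.load(f"pics/{n}0.npz")["p"][b[1]:b[3],b[0]:b[2],::-1]
    cv2.imwrite(f"pics/{n}0z.png",cv2.resize(p,None,fx=2.3,fy=2.3,interpolation=3))
    print(n,p.shape)
E
```

```text
top bench z 0.0012364911099200793
red ztop 0.0802 [ 0.5124 -0.1045] r 0.0325 464
green ztop 0.0751 [0.6614 0.0198] r 0.0326 440
yellow ztop 0.0753 [0.6521 0.1748] r 0.0333 438
black ztop 0.0751 [0.5378 0.1189] r 0.0324 468
blue ztop 0.0786 [0.3881 0.3105] r 0.0328 499
btn ztop 0.0630 [0.4297 0.0063] r 0.0219 158
pink ztop 0.0641 [0.3136 0.1326] r 0.0216 173
scene bench z 0.0010156806499628246
red ztop 0.0790 [ 0.5119 -0.1032] r 0.0350 328
green ztop 0.0739 [0.6624 0.0209] r 0.0335 423
yellow ztop 0.0737 [0.6508 0.1763] r 0.0342 509
black ztop 0.0742 [0.5753 0.1275] r 0.0695 446
blue ztop 0.0770 [0.3886 0.31  ] r 0.0336 474
btn ztop 0.0640 [0.4323 0.008 ] r 0.0217 107
pink ztop 0.0619 [0.3141 0.1345] r 0.0224 111
top (250, 340, 3)
scene (230, 270, 3)
```

View pics/top0z.png

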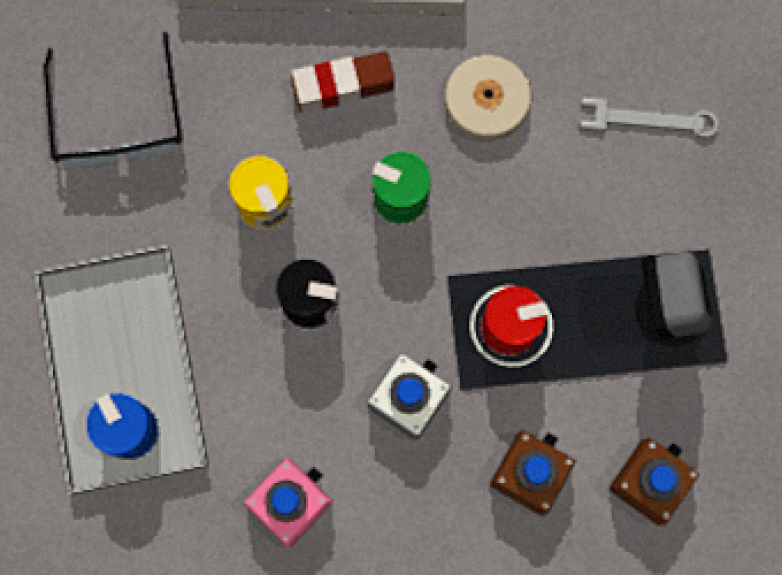

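View pics/scene0z.png

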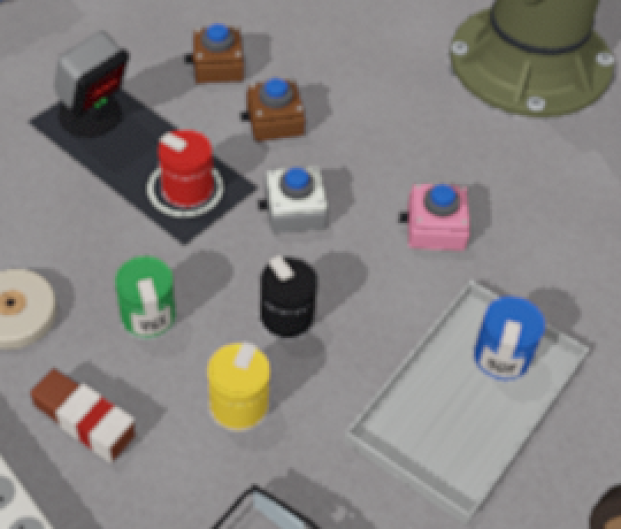

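```bash
python3 - <<'E'
from h import *
f=2.3
def P(n,u,v,z):
    o=(110,80) if n=="top" else (170,100)
    return plane(n,((u+.5)/f-.5+o[0],(v+.5)/f-.5+o[1]),z)[:2]
for nm,pts in dict(top=[(450,276),(710,250),(727,359),(461,389)],scene=[(254,187),(186,242),(30,122),None]).items():
    q=[P(nm,*p,.005) if p else None for p in pts];print(nm,np.round([x for x in q if x is not None],4).tolist())
    if nm=="top":
        print([np.linalg.norm(q[i]-q[(i+1)%4]) for i in range(4)])
        ex=(q[1]-q[0]+q[2]-q[3]);ex/=np.linalg.norm(ex)
        c=sum(q)/4;print("yaw",np.degrees(np.arctan2(ex[1],ex[0])),"spot",c-.085*ex,"c",c)
q=[P("top",*p,.022) for p in [(37,272),(168,247),(205,466),(72,493)]]
print("tray",np.round(q,4).tolist(),[np.linalg.norm(q[i]-q[(i+1)%4]) for i in range(4)])
ex=q[0]-q[3]+q[1]-q[2];ex/=np.linalg.norm(ex);c=sum(q)/4
print("trayc",c,np.degrees(np.arctan2(ex[1],ex[0])),"free",c+.06*ex,"blue",c-.065*ex)
q=[P("scene",*p,.022) for p in [(473,282),(593,347),(470,517),(350,435)]]
print("tray scene",np.round(q,4).tolist(),"c",sum(q)/4)
# strip on green lid
for k,(a,b) in dict(green_top=("top",[(377,171),(397,176)]),).items():
    pass
def Z(n,u,v):
    o=(110,80) if n=="top" else (170,100);return ((u+.5)/f-.5+o[0],(v+.5)/f-.5+o[1])
print("btn tri",tri("top",Z("top",410,392),"scene",Z("scene",297,179)))
print("green strip outer z.074", P("top",377,169,.074),P("top",398,177,.074))
print("red lid tri",tri("top",Z("top",515,316),"scene",Z("scene",186,145)))
# ring ellipse
pz=np.load("pics/top0.npz")["p"];d=np.load("pics/top0.npz")["d"];w=cloud("top",d)
hsv=cv2.cvtColor(pz,cv2.COLOR_RGB2HSV)
m=(hsv[...,1]<60)&(hsv[...,2]>140)&(w[...,2]<.03)
m[:195]=0;m[250:]=0;m[:,:310]=0;m[:,355:]=0
v,u=np.nonzero(m)
xy=np.array([plane("top",(a,b),.005)[:2] for a,b in zip(u,v)])
A=np.c_[2*xy,np.ones(len(xy))];s=np.linalg.lstsq(A,(xy**2).sum(1),rcond=None)[0]
print("ring",s[:2],np.sqrt(s[2]+s[0]**2+s[1]**2),len(xy))
# strip by pixels for each lid
for k,(u0,v0),c0 in(("green",(284,161),(.6614,.0198)),("red",(333,220),(.5124,-.1045))):
    mm=(hsv[...,1]<70)&(hsv[...,2]>130)&(w[...,2]>.065)&(np.hypot(w[...,0]-c0[0],w[...,1]-c0[1])<.034)
    pts=w[mm][:,:2]
    dd=pts.mean(0)-c0;print(k,len(pts),pts.mean(0),np.degrees(np.arctan2(dd[1],dd[0])))
    u,s,vt=np.linalg.svd(pts-pts.mean(0));print("pca",np.degrees(np.arctan2(vt[0,1],vt[0,0])),s)
from scipy.spatial.transform import Rotation as R
print(R.from_rotvec(get_state()["tool_rot"]).as_matrix().round(3))
E
```

```text
top [[0.5706, -0.0375], [0.6086, -0.3322], [0.4838, -0.3472], [0.4426, -0.0515]]
[np.float64(0.29711585821619385), np.float64(0.12561431285234317), np.float64(0.2986437452949132), np.float64(0.12868701593289772)]
yaw -82.36273694765512 spot [ 0.51511092 -0.10785749] c [ 0.52640751 -0.19210348]
scene [[0.4477, -0.0536], [0.5668, -0.0361], [0.6079, -0.3268]]
tray [[0.5592, 0.4234], [0.5917, 0.2794], [0.3498, 0.2244], [0.3175, 0.3653]] [np.float64(0.1475584658219245), np.float64(0.24807791588531178), np.float64(0.14447733347005062), np.float64(0.24860434301098158)]
trayc [0.45457339 0.32312761] 13.168353299795564 free [0.51299568 0.3367964 ] blue [0.39128257 0.30831976]
tray scene [[0.351, 0.2273], [0.312, 0.3708], [0.5607, 0.4263], [0.5929, 0.2858]] c [0.45415341 0.32754094]
btn tri (array([0.4304537 , 0.00611437, 0.06059417]), np.float64(6.0024465267423675e-05))
green strip outer z.074 [0.67255722 0.04749813] [0.664044  0.0243543]
red lid tri (array([ 0.51182358, -0.1034198 ,  0.08202684]), np.float64(0.0015029852935359636))
ring [ 0.52258839 -0.1063231 ] 0.047878882833350095 149
green 64 [0.66897089 0.03560176] 64.40012479665974
pca -100.64320958349397 [0.07694113 0.03779326]
red 65 [ 0.5181111  -0.12158439] -71.51585880282956
pca -74.70709212700038 [0.07019916 0.03056832]
[[-0.    -0.964  0.267]
 [-0.001  0.267  0.964]
 [-1.    -0.    -0.001]]
```

>>> {"name": "jog_arm", "arguments": {"targets": [[0, 0, 0, 0, -5.0, -3.1, 8.7], [0, 0, 0, 0, -5.0, -3.1, 8.7], [0, 0, 0, 0, -5.0, -3.1, 8.7], [0, 0, 0, 0, -5.0, -3.1, 8.7], [0, 0, 0, 0, -5.0, -3.1, 8.7], [0, 0, 0, 0, -5.0, -3.1, 8.7], [0, 0, 0, 0, -5.0, -3.1, 8.7], [0, 0, 0, 0, -5.0, -3.1, 8.7]]}}

```text
time: 1.15
position: [0.4936, 0.2793, 0.2415]
tool_rot: [-1.008, 1.325, 1.008]
ft_force: [0.8, 0.9, -0.6]
grip_width: 0.998
```

>>> {"name": "jog_arm", "arguments": {"targets": [[9.5, 0, 0, 0, 0, 0, 8.7], [9.5, 0, 0, 0, 0, 0, 8.7], [9.5, 0, 0, 0, 0, 0, 8.7], [9.5, 0, 0, 0, 0, 0, 8.7], [9.5, 0, 0, 0, 0, 0, 8.7], [9.5, 0, 0, 0, 0, 0, 8.7], [9.5, 0, 0, 0, 0, 0, 8.7]]}}

```text
time: 2.02
position: [0.4925, 0.2808, 0.2412]
tool_rot: [-0.106, 1.569, 0.106]
ft_force: [0.8, -0.3, -0.6]
grip_width: 0.996
```

```bash
cat >> h.py <<'E'
from scipy.spatial.transform import Rotation as R
def pose():
    s=get_state();return s,R.from_rotvec(s["tool_rot"]).as_matrix()
def go(x,y,z,yaw=None):
    s,M=pose();d=M.T@(np.array([x,y,z])-s["position"])
    yz=np.degrees(np.arctan2(M[1,2],M[0,2]))
    print("t",round(s["time"],3),"pos",s["position"].round(4),"yaw %.2f"%yz,"tilt",M[:,0].round(3),"F",s["ft_force"].round(1),"grip",round(s["grip_width"]*8.7,2),"q",s["joint_positions"].round(2))
    print("shift cm",(d*100).round(2),"|%.1f"%(100*np.linalg.norm(d)), "wx",None if yaw is None else round(yz-yaw,2))
def wristT():
    s,M=pose();T=np.eye(4);T[:3,:3]=M;T[:3,3]=s["position"];return T@camera_info("wrist")["mount"]
E
python3 -c "
from h import *
go(.512,-.104,.2,8)"
```

```text
t 2.025 pos [0.4925 0.2808 0.2412] yaw 7.73 tilt [-0. -0. -1.] F [ 0.8 -0.3 -0.6] grip 8.66 q [-0.85  0.14  0.32  1.67 -0.05  1.33 -0.39]
shift cm [  4.13 -38.39  -3.24] |38.7 wx -0.27
```

>>> {"name": "jog_arm", "arguments": {"targets": [[0, 0, 0, 0, -5.5, -0.46, 8.7], [0, 0, 0, 0, -5.5, -0.46, 8.7], [0, 0, 0, 0, -5.5, -0.46, 8.7], [0, 0, 0, 0, -5.5, -0.46, 8.7], [0, 0, 0, 1, -5.5, -0.46, 8.7], [0, 0, 0, 1.5, -5.5, -0.46, 8.7], [0, 0, 0, 1.5, -5.4, -0.46, 8.7], [0, 0, 0, 0, 0, 0, 8.7]]}}

```text
time: 3.02
position: [0.5129, -0.1093, 0.2005]
tool_rot: [-0.105, 1.571, 0.102]
ft_force: [-0.8, 0.0, -1.0]
grip_width: 0.998
```

```bash
python3 -c "
from h import *
go(.512,-.104,.05,8)
T=wristT();p,d=get_image('wrist');cv2.imwrite('pics/w1.png',p[:,:,::-1]);np.savez('pics/w1.npz',p=p,d=d,T=T)"
```

```text
t 3.025 pos [ 0.5129 -0.1093  0.2005] yaw 7.53 tilt [-0.002 -0.002 -1.   ] F [-0.8  0.  -1. ] grip 8.68 q [-0.46  0.08  0.66  1.84 -0.05  1.24  0.34]
shift cm [15.05  0.56  0.02] |15.1 wx -0.47
```

View pics/w1.png

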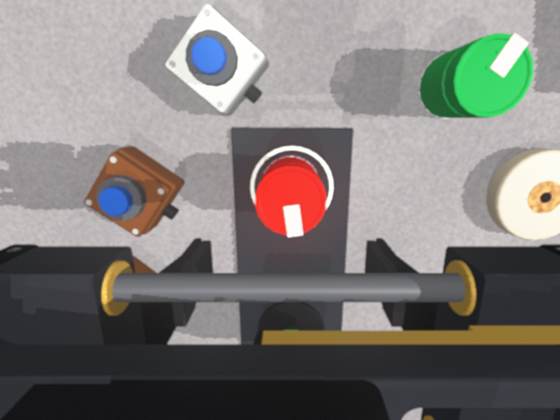

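This wrist view shows the red lid at (291,198) in the ring, the green lid at (492,76) with its strip at (510,55), and the button cap at (208,55). I'll compare these positions with the other views.

```bash
python3 - <<'E'
from h import *
f=np.load("pics/w1.npz");p,d,T=f["p"],f["d"],f["T"];w=cloud("wrist",d,T)
hsv=cv2.cvtColor(p,cv2.COLOR_RGB2HSV);H,S,V=[hsv[...,k].astype(int) for k in range(3)]
def fit(nm,u,v,r,c0):
    m=np.zeros((420,560),bool);m[max(0,v-r):v+r,max(0,u-r):u+r]=1
    ww=w[m];z=ww[:,2];z=z[(z>.03)&(z<.12)];zt=np.percentile(z,80)
    q=ww[(abs(ww[:,2]-zt)<.004)][:,:2];c,rr=cv2.minEnclosingCircle(q.astype(np.float32).copy());c=np.array(c)
    print(nm,"z %.4f"%zt,c.round(4),"r %.4f"%rr)
    s=m&(S<70)&(V>150)&(abs(w[...,2]-zt)<.004)
    if s.sum()>20 and rr>.03:
        pp=w[s][:,:2];t=pp.mean(0)-c;print("  strip yaw",np.degrees(np.arctan2(t[1],t[0])),s.sum())
        vt=np.linalg.svd(pp-pp.mean(0))[2];print("  pca",np.degrees(np.arctan2(vt[0,1],vt[0,0])))
fit("red",291,198,42,0);fit("green",492,76,46,0)
m=(H>100)&(H<130)&(S>120)&(V>60);m[:, 260:]=0;m[:15]=0;m[100:]=0
ww=w[m];print("btn",np.median(ww,0),ww.max(0)-ww.min(0))
for uv in [(208,53)]:print(plane("wrist",uv,.068,T))
# plate corners, ring
for uv in [(233,128),(352,128)]:print("corner",plane("wrist",uv,.005,T).round(4))
m=(S<50)&(V>170)&(w[...,2]<.02);m[:140]=0;m[240:]=0;m[:,:245]=0;m[:,340:]=0
v,u=np.nonzero(m);xy=np.array([plane("wrist",(a,b),.005,T)[:2] for a,b in zip(u,v)])
from scipy.optimize import least_squares
s=least_squares(lambda c:np.hypot(*(xy-c).T)-.0445,[.515,-.107],loss="soft_l1",f_scale=.002).x
r=np.hypot(*(xy-s).T);print("ring",s,np.percentile(r,[2,50,98]),len(xy))
E
```

```text
red z 0.0792 [ 0.5134 -0.104 ] r 0.0325
  strip yaw -76.28106495562324 498
  pca -77.58427803722763
green z 0.0742 [0.6618 0.0207] r 0.0327
  strip yaw 65.86917302798524 794
  pca -107.5851884137559
btn [nan nan nan] [nan nan nan]
[0.43024775 0.00822797 0.068     ]
corner [ 0.4446 -0.0512  0.005 ]
corner [ 0.5698 -0.0347  0.005 ]
ring [ 0.51471428 -0.10779404] [0.04182445 0.04458321 0.04731555] 750
```

>>> {"name": "jog_arm", "arguments": {"targets": [[0, 0, 0, 5.0, 0.5, 0.0, 8.7], [0, 0, 0, 5.0, 0, 0, 8.7], [0, 0, 0, 3.5, 0, 0, 8.7], [0, 0, 0, 1.5, 0, 0, 8.7], [0, 0, 0, 0, 0, 0, 6.0], [0, 0, 0, 0, 0, 0, 6.0], [0, 0, 0, 0, 0, 0, 6.0], [0, 0, 0, 0, 0, 0, 6.0]], "squeeze": 25}}

```text
time: 4.08
position: [0.5139, -0.099, 0.0527]
tool_rot: [-0.11, 1.568, 0.111]
ft_force: [-2.8, -0.1, 6.6]
grip_width: 0.729
```

```bash
python3 -c "
from h import *
go(.513,.337,.2,8)"
```

```text
t 4.075 pos [ 0.5139 -0.099   0.0527] yaw 8.04 tilt [ 0.     0.001 -1.   ] F [-2.8 -0.1  6.6] grip 6.34 q [-0.42  0.27  0.63  1.99 -0.19  0.95  0.44]
shift cm [-14.7   43.2    6.01] |46.0 wx 0.04
```

>>> {"name": "jog_arm", "arguments": {"targets": [[0, 0, 0, -2.0, 0, 0, 6.0], [0, 0, 0, -5, 0, 0, 6.0], [0, 0, 0, -6, 0, 0, 6.0], [0, 0, 0, -1.7, 5.5, 0.78, 6.0], [0, 0, 0, 0, 5.5, 0.78, 6.0], [0, 0, 0, 0, 5.5, 0.78, 6.0], [0, 0, 0, 0, 5.5, 0.78, 6.0], [0, 0, 0, 0, 5.5, 0.78, 6.0], [0, 0, 0, 0, 5.5, 0.78, 6.0], [0, 0, 0, 0, 5.5, 0.78, 6.0]]}}

```text
time: 5.32
position: [0.5136, 0.2916, 0.1982]
tool_rot: [-0.11, 1.568, 0.11]
ft_force: [0.5, 0.1, -3.5]
grip_width: 0.731
```

>>> {"name": "jog_arm", "arguments": {"targets": [[0, 0, 0, 0, 5.3, 0.7, 6.0], [0, 0, 0, 0, 0, 0, 6.0], [0, 0, 0, 0, 0, 0, 6.0]]}}

```text
time: 5.7
position: [0.5133, 0.3428, 0.1977]
tool_rot: [-0.112, 1.569, 0.109]
ft_force: [-0.3, -0.2, -3.0]
grip_width: 0.729
```

```bash
python3 -c "
from h import *
go(.513,.343,.055,8)
for n in ('wrist','top'):
  T=wristT();p,d=get_image(n);cv2.imwrite(f'pics/{n}2.png',p[:,:,::-1]);np.savez(f'pics/{n}2.npz',p=p,d=d,T=T)"
```

```text
t 5.7 pos [0.5133 0.3428 0.1977] yaw 8.06 tilt [-0.001 -0.002 -1.   ] F [-0.3 -0.2 -3. ] grip 6.34 q [-0.91  0.28  0.34  1.61 -0.09  1.27 -0.42]
shift cm [ 1.427e+01  4.000e-02 -1.000e-02] |14.3 wx 0.06
```

View pics/wrist2.png

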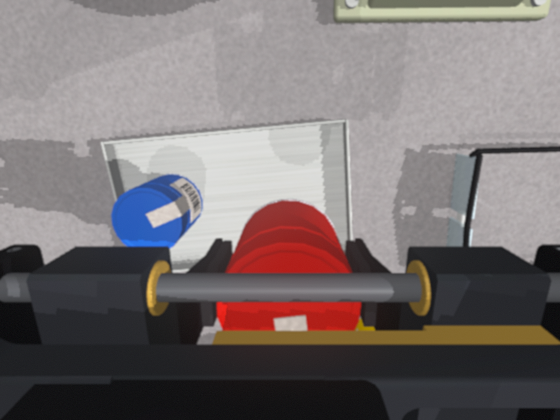

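View pics/top2.png

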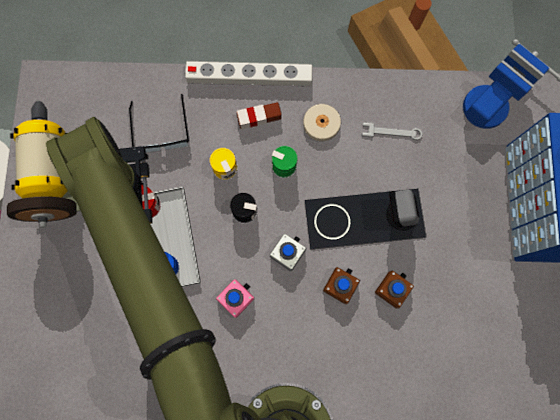

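```bash
python3 - <<'E'
from h import *
f=np.load("pics/wrist2.npz");T=f["T"]
for uv in [(103,143),(348,121)]:print("traycorner",plane("wrist",uv,.022,T).round(4))
f=np.load("pics/top2.npz");p,d=f["p"],f["d"]
hsv=cv2.cvtColor(p,cv2.COLOR_RGB2HSV)
m=(hsv[...,1]<60)&(hsv[...,2]>140);m[:200]=0;m[245:]=0;m[:,:308]=0;m[:,357:]=0
v,u=np.nonzero(m);xy=np.array([plane("top",(a,b),.005)[:2] for a,b in zip(u,v)])
c=np.array([.515,-.107]);
from scipy.optimize import least_squares
s=least_squares(lambda c:np.hypot(*(xy-c).T)-.0445,c,loss="soft_l1",f_scale=.002).x
r=np.hypot(*(xy-s).T);print("ring",s,np.percentile(r,[2,50,98]),len(xy))
E
```

```text
traycorner [0.3191 0.3682 0.022 ]
traycorner [0.5606 0.4241 0.022 ]
ring [ 0.51585266 -0.10640011] [0.04136595 0.04397073 0.04651256] 221
```

>>> {"name": "jog_arm", "arguments": {"targets": [[0, 0, 0, 5, 0, 0, 6.0], [0, 0, 0, 5, 0, 0, 6.0], [0, 0, 0, 2.5, 0, 0, 6.0], [0, 0, 0, 1.0, 0, 0, 6.0], [0, 0, 0, 0.5, 0, 0, 6.0], [0, 0, 0, 0, 0, 0, 6.0]]}}

```text
time: 6.55
position: [0.5144, 0.3436, 0.0597]
tool_rot: [-0.109, 1.566, 0.111]
ft_force: [-0.4, 0.6, -3.6]
grip_width: 0.728
```

```bash
python3 -c "
from h import *
go(.513,.343,.0507,8)"
```

```text
t 6.55 pos [0.5144 0.3436 0.0597] yaw 8.02 tilt [ 0.001  0.001 -1.   ] F [-0.4  0.6 -3.6] grip 6.34 q [-0.89  0.41  0.31  1.74 -0.15  1.01 -0.38]
shift cm [ 0.9  -0.05 -0.14] |0.9 wx 0.02
```

>>> {"name": "jog_arm", "arguments": {"targets": [[0, 0, 0, 0.3, 0, 0, 6.0], [0, 0, 0, 0.25, 0, 0, 6.0], [0, 0, 0, 0, 0, 0, 6.0]]}}

```text
time: 6.92
position: [0.5134, 0.3434, 0.0531]
tool_rot: [-0.11, 1.568, 0.11]
ft_force: [-0.2, 0.3, -3.1]
grip_width: 0.732
```

>>> {"name": "jog_arm", "arguments": {"targets": [[0, 0, 0, 0.15, 0, 0, 6.0], [0, 0, 0, 0.1, 0, 0, 6.0], [0, 0, 0, 0, 0, 0, 6.0]]}}

```text
time: 7.3
position: [0.5136, 0.3434, 0.0508]
tool_rot: [-0.11, 1.568, 0.11]
ft_force: [-0.3, -0.7, -1.7]
grip_width: 0.731
```

Contact is just starting: Fz rose from -3.1 to -1.7 N. I'll nudge down a little more.

>>> {"name": "jog_arm", "arguments": {"targets": [[0, 0, 0, 0.1, 0, 0, 6.0], [0, 0, 0, 0, 0, 0, 6.0]]}}

```text
time: 7.55
position: [0.5136, 0.3434, 0.0507]
tool_rot: [-0.11, 1.568, 0.11]
ft_force: [-3.4, -2.6, 4.8]
grip_width: 0.729
```

>>> {"name": "jog_arm", "arguments": {"targets": [[0, 0, 0, -0.05, 0, 0, 7.0], [0, 0, 0, 0, 0, 0, 7.8], [0, 0, 0, 0, 0, 0, 8.0], [0, 0, 0, 0, 0, 0, 8.0], [0, 0, 0, -2, 0, 0, 8.0], [0, 0, 0, -5, 0, 0, 8.0], [0, 0, 0, -5, 0, 0, 8.7], [0, 0, 0, -3, 0, 0, 8.7], [0, 0, 0, 0, 0, 0, 8.7]]}}

```text
time: 8.68
position: [0.5155, 0.3444, 0.2049]
tool_rot: [-0.106, 1.562, 0.114]
ft_force: [-0.0, -0.4, -0.5]
grip_width: 0.995
```

```bash
python3 -c "
from h import *
go(.662,.0205,.2,132)
for n in ('wrist',):
  T=wristT();p,d=get_image(n);cv2.imwrite(f'pics/{n}3.png',p[:,:,::-1]);np.savez(f'pics/{n}3.npz',p=p,d=d,T=T)"
```

```text
t 8.675 pos [0.5155 0.3444 0.2049] yaw 8.02 tilt [ 0.006  0.005 -1.   ] F [-0.  -0.4 -0.5] grip 8.66 q [-0.91  0.28  0.34  1.6  -0.1   1.27 -0.42]
shift cm [  0.41 -34.12   9.98] |35.6 wx -123.98
```

View pics/wrist3.png

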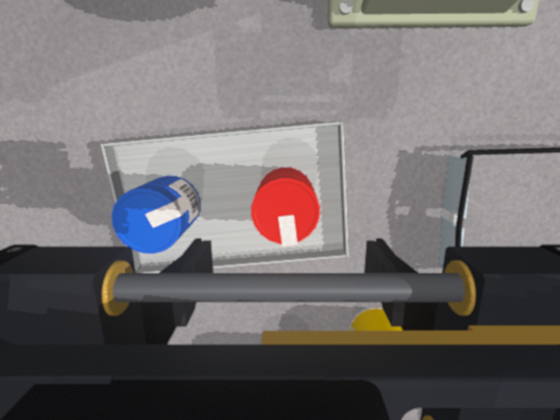

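>>> {"name": "jog_arm", "arguments": {"targets": [[-10.3, 0, 0, 0, 0, 0, 8.7], [-10.3, 0, 0, 0, 0, 0, 8.7], [-10.3, 0, 0, 0, 0, 0, 8.7], [-10.3, 0, 0, 0, 0, 0, 8.7], [-10.3, 0, 0, 0, 0, 0, 8.7], [-10.3, 0, 0, 0, 0, 0, 8.7], [-10.3, 0, 0, 0, 0, 0, 8.7], [-10.3, 0, 0, 0, 0, 0, 8.7], [-10.3, 0, 0, 0, 0, 0, 8.7], [-10.3, 0, 0, 0, 0, 0, 8.7]]}}

```text
time: 9.98
position: [0.5128, 0.3428, 0.1985]
tool_rot: [-1.478, 1.012, 1.48]
ft_force: [0.5, -0.0, -0.1]
grip_width: 0.997
```

>>> {"name": "jog_arm", "arguments": {"targets": [[-10.5, 0, 0, 0, 0, 0, 8.7], [-10.5, 0, 0, 0, 0, 0, 8.7], [0, 0, 0, 0, 1.8, -5.65, 8.7], [0, 0, 0, 0, 1.8, -5.65, 8.7], [0, 0, 0, 0, 1.8, -5.65, 8.7], [0, 0, 0, 0, 1.8, -5.65, 8.7], [0, 0, 0, 0, 1.8, -5.65, 8.7], [0, 0, 0, 0, 1.8, -5.65, 8.7], [0, 0, 0, 0, 0, 0, 8.7], [0, 0, 0, 0, 0, 0, 8.7]]}}

```text
time: 11.22
position: [0.6596, 0.0196, 0.1986]
tool_rot: [-1.723, 0.769, 1.728]
ft_force: [-1.0, 1.3, 0.1]
grip_width: 1.001
```

```bash
python3 -c "
from h import *
go(.662,.0205,.05,132)
for n in ('wrist',):
  T=wristT();p,d=get_image(n);cv2.imwrite(f'pics/{n}4.png',p[:,:,::-1]);np.savez(f'pics/{n}4.npz',p=p,d=d,T=T)"
```

```text
t 11.225 pos [0.6596 0.0196 0.1986] yaw 132.02 tilt [-0.003  0.001 -1.   ] F [-1.   1.3  0.1] grip 8.71 q [-0.27  0.37  0.26  1.49 -0.1   1.3   2.3 ]
shift cm [14.86 -0.26 -0.13] |14.9 wx 0.02
```

View pics/wrist4.png

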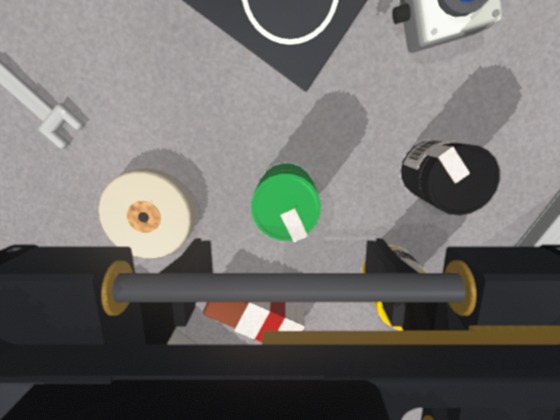

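```bash
python3 - <<'E'
from h import *
f=np.load("pics/wrist4.npz");p,d,T=f["p"],f["d"],f["T"];w=cloud("wrist",d,T)
q=w[160:250,245:330].reshape(-1,3);zt=np.percentile(q[:,2],70)
m=np.zeros((420,560),bool);m[160:246,245:330]=1
q=w[m&(abs(w[...,2]-zt)<.004)][:,:2];c,r=cv2.minEnclosingCircle(q.astype(np.float32).copy());print(zt,c,r)
hsv=cv2.cvtColor(p,cv2.COLOR_RGB2HSV)
s=m&(hsv[...,1]<90)&(hsv[...,2]>150)&(abs(w[...,2]-zt)<.004)
v,u=np.nonzero(s);(cc,sz,a)=cv2.minAreaRect(np.c_[u,v].astype(np.float32));print(cc,sz,a)
pp=w[s][:,:2];t=pp.mean(0)-c;print("yaw mean",np.degrees(np.arctan2(t[1],t[0])))
x=(pp*1e4).astype(np.float32)
R_=cv2.minAreaRect(x.copy());print("rect mm",R_, "box",(cv2.boxPoints(R_)/1e4).round(4).tolist())
vt=np.linalg.svd(pp-pp.mean(0))[2];print("pca",np.degrees(np.arctan2(vt[0,1],vt[0,0])))
cv2.imwrite("pics/w4z.png",cv2.resize(p[160:255,235:345,::-1],None,fx=6,fy=6,interpolation=3))
E
```

```text
nan (0.0, 0.0) 0.0
(0.0, 0.0) (0.0, 0.0) 0.0
yaw mean nan
rect mm ((0.0, 0.0), (0.0, 0.0), 0.0) box [[0.0, 0.0], [0.0, 0.0], [0.0, 0.0], [0.0, 0.0]]
pca 0.0<stdin>:9: RuntimeWarning: Mean of empty slice.
  ret = um.true_divide(
<stdin>:12: RuntimeWarning: Mean of empty slice.
```

View pics/w4z.png

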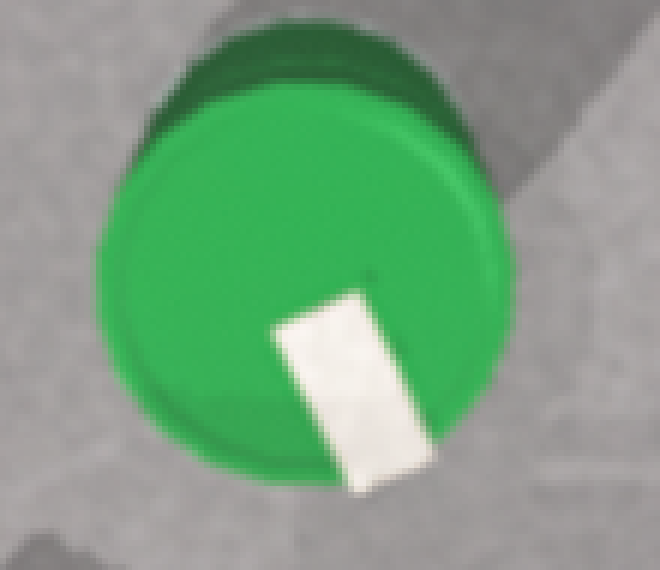

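```bash
python3 - <<'E'
from h import *
f=np.load("pics/wrist4.npz");p,d,T=f["p"],f["d"],f["T"];w=cloud("wrist",d,T)
P=lambda u,v:plane("wrist",((u+.5)/6-.5+235,(v+.5)/6-.5+160),.073,T)[:2]
c=[P(*x) for x in [(272,329),(362,292),(435,456),(358,492)]]
a=(c[0]+c[1])/2;b=(c[2]+c[3])/2;t=b-a
print(np.round(c,4).tolist(),"strip yaw",np.degrees(np.arctan2(t[1],t[0])),[np.degrees(np.arctan2(*(y-x)[::-1])) for x,y in((c[0],c[3]),(c[1],c[2]))])
# lid outline points
hsv=cv2.cvtColor(p,cv2.COLOR_RGB2HSV)
m=np.zeros((420,560),bool);m[160:246,245:330]=1
g=m&(abs(w[...,2]-.0745)<.004)
xy=w[g][:,:2];cc,r=cv2.minEnclosingCircle(xy.astype(np.float32).copy());print(cc,r)
e=[P(*x) for x in [(98,270),(515,275),(300,83),(260,483)]]
A=np.c_[2*np.array(e),np.ones(4)];s=np.linalg.lstsq(A,(np.array(e)**2).sum(1),rcond=None)[0];print("circle pix",s[:2],np.sqrt(s[2]+s[0]**2+s[1]**2))
t=(b-s[:2]);print("center->outer yaw",np.degrees(np.arctan2(t[1],t[0])))
go(*s[:2],.05,132)
E
```

```text
[[0.6698, 0.0208], [0.6564, 0.027], [0.6683, 0.0532], [0.6807, 0.0483]] strip yaw 66.96716673701428 [np.float64(68.436167788269), np.float64(65.45454781484632)]
(0.6616228222846985, 0.02108941599726677) 0.03258329629898071
circle pix [0.66198109 0.02070922] 0.03163375311327873
center->outer yaw 67.3033779857332
t 11.275 pos [0.6596 0.021  0.199 ] yaw 132.13 tilt [-0.002  0.001 -1.   ] F [-0.6  0.3 -0.7] grip 8.69 q [-0.27  0.37  0.26  1.49 -0.1   1.3   2.3 ]
shift cm [14.9  -0.17 -0.21] |14.9 wx 0.13
```

>>> {"name": "jog_arm", "arguments": {"targets": [[0, 0, 0, 5.0, -0.2, -0.2, 8.7], [0, 0, 0, 5.0, 0, 0, 8.7], [0, 0, 0, 3.5, 0, 0, 8.7], [0, 0, 0, 1.5, 0, 0, 8.7], [0, 0, 0, 0, 0, 0, 8.7], [0, 0, 0, 0, 0, 0, 6.0], [0, 0, 0, 0, 0, 0, 6.0], [0, 0, 0, 0, 0, 0, 6.0], [0, 0, 0, 0, 0, 0, 6.0]], "squeeze": 25}}

```text
time: 12.4
position: [0.6635, 0.0195, 0.0511]
tool_rot: [-1.726, 0.767, 1.725]
ft_force: [-1.3, -0.8, 4.9]
grip_width: 0.73
```

```bash
python3 -c "
from h import *
go(.662,.0207,.2,132)"
```

```text
t 12.4 pos [0.6635 0.0195 0.0511] yaw 132.04 tilt [ 0.001  0.001 -1.   ] F [-1.3 -0.8  4.9] grip 6.35 q [-0.26  0.5   0.24  1.62 -0.14  1.04  2.33]
shift cm [-14.89   0.02   0.19] |14.9 wx 0.04
```

>>> {"name": "jog_arm", "arguments": {"targets": [[0, 0, 0, -2.0, 0, 0, 6.0], [0, 0, 0, -5.0, 0, 0, 6.0], [10, 0, 0, -5.0, 0, 0, 6.0], [10, 0, 0, -2, 0, 0, 6.0], [10, 0, 0, 0, 0, 0, 6.0], [10, 0, 0, 0, 0, 0, 6.0], [10, 0, 0, 0, 0, 0, 6.0], [10, 0, 0, 0, 0, 0, 6.0], [10, 0, 0, 0, 0, 0, 6.0], [10, 0, 0, 0, 0, 0, 6.0]]}}

```text
time: 13.65
position: [0.6629, 0.019, 0.1906]
tool_rot: [-0.704, 1.454, 0.704]
ft_force: [0.4, -0.3, -3.1]
grip_width: 0.731
```

>>> {"name": "jog_arm", "arguments": {"targets": [[10, 0, 0, 0, 0, 0, 6.0], [10, 0, 0, 0, 0, 0, 6.0], [10, 0, 0, 0, 0, 0, 6.0], [10, 0, 0, 0, 0, 0, 6.0], [10, 0, 0, 0, 0, 0, 6.0], [10, 0, 0, 0, 0, 0, 6.0], [9.5, 0, 0, 0, 0, 0, 6.0], [0, 0, 0, 0, 0, 0, 6.0]]}}

```text
time: 14.65
position: [0.6631, 0.0192, 0.1905]
tool_rot: [0.238, 1.558, -0.238]
ft_force: [-0.3, -0.4, -2.8]
grip_width: 0.73
```

```bash
python3 -c "
from h import *
go(.516,-.1075,.2,-17.4)"
```

```text
t 14.65 pos [0.6631 0.0192 0.1905] yaw -17.35 tilt [-0. -0. -1.] F [-0.3 -0.4 -2.8] grip 6.35 q [-0.6   0.44  0.71  1.51 -0.29  1.3  -0.16]
shift cm [ -0.95 -16.48 -10.26] |19.4 wx 0.05
```

>>> {"name": "jog_arm", "arguments": {"targets": [[0, 0, 0, 0, -4.12, -2.59, 6.0], [0, 0, 0, 0, -4.12, -2.59, 6.0], [0, 0, 0, 0, -4.12, -2.59, 6.0], [0, 0, 0, 0, -4.12, -2.59, 6.0], [0, 0, 0, 0, 0, 0, 6.0], [0, 0, 0, 0, 0, 0, 6.0]]}}

```text
time: 15.4
position: [0.5154, -0.1065, 0.1907]
tool_rot: [0.239, 1.556, -0.236]
ft_force: [0.7, -0.1, -2.6]
grip_width: 0.731
```

```bash
python3 -c "
from h import *
go(.515,-.1072,.0561,-17.4)
for n in ('wrist','scene'):
  T=wristT();p,d=get_image(n);cv2.imwrite(f'pics/{n}5.png',p[:,:,::-1]);np.savez(f'pics/{n}5.npz',p=p,d=d,T=T)"
```

```text
t 15.4 pos [ 0.5154 -0.1065  0.1907] yaw -17.34 tilt [ 0.002  0.001 -1.   ] F [ 0.7 -0.1 -2.6] grip 6.36 q [-0.6   0.1   0.81  1.85 -0.08  1.22 -0.07]
shift cm [13.46 -0.1  -0.03] |13.5 wx 0.06
```

View pics/wrist5.png

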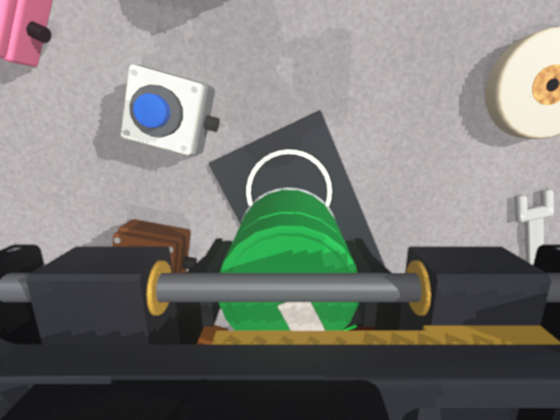

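View pics/scene5.png

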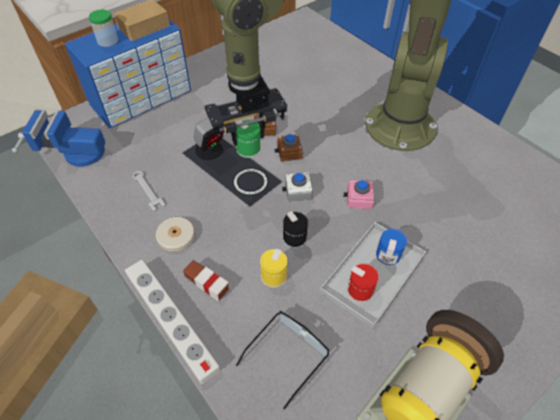

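>>> {"name": "jog_arm", "arguments": {"targets": [[0, 0, 0, 5, -0.1, 0, 6.0], [0, 0, 0, 4, 0, 0, 6.0], [0, 0, 0, 2.5, 0, 0, 6.0], [0, 0, 0, 1.0, 0, 0, 6.0], [0, 0, 0, 0.4, 0, 0, 6.0], [0, 0, 0, 0.2, 0, 0, 6.0], [0, 0, 0, 0, 0, 0, 6.0]]}}

```text
time: 16.38
position: [0.5153, -0.1079, 0.0598]
tool_rot: [0.239, 1.556, -0.239]
ft_force: [-0.6, 0.0, -3.0]
grip_width: 0.73
```

>>> {"name": "jog_arm", "arguments": {"targets": [[0, 0, 0, 0.15, 0, 0, 6.0], [0, 0, 0, 0, 0, 0, 6.0]]}}

```text
time: 16.62
position: [0.5148, -0.1078, 0.0578]
tool_rot: [0.239, 1.557, -0.239]
ft_force: [0.7, -1.1, -3.4]
grip_width: 0.728
```

>>> {"name": "jog_arm", "arguments": {"targets": [[0, 0, 0, 0.1, 0, 0, 6.0], [0, 0, 0, 0, 0, 0, 6.0]]}}

```text
time: 16.88
position: [0.5146, -0.1079, 0.0565]
tool_rot: [0.239, 1.558, -0.239]
ft_force: [-0.1, -0.4, -3.1]
grip_width: 0.729
```

>>> {"name": "jog_arm", "arguments": {"targets": [[0, 0, 0, 0.1, 0, 0, 6.0], [0, 0, 0, 0, 0, 0, 6.0]]}}

```text
time: 17.12
position: [0.5147, -0.1079, 0.056]
tool_rot: [0.24, 1.558, -0.239]
ft_force: [-2.0, 0.6, 3.4]
grip_width: 0.728
```

Contact on the plate is confirmed, with Fz rising from -3.1 to +3.4 N. Next I release and lift clear.

>>> {"name": "jog_arm", "arguments": {"targets": [[0, 0, 0, -0.05, 0, 0, 7.0], [0, 0, 0, 0, 0, 0, 8.0], [0, 0, 0, 0, 0, 0, 8.4], [0, 0, 0, 0, 0, 0, 8.4], [0, 0, 0, -2, 0, 0, 8.4], [0, 0, 0, -5, 0, 0, 8.4], [0, 0, 0, -5, 0, 0, 8.4], [0, 0, 0, -3, 0, 0, 8.4], [0, 0, 0, 0, 0, 0, 8.4], [0, 0, 0, 0, 0, 0, 8.4]]}}

```text
time: 18.38
position: [0.5141, -0.1077, 0.2051]
tool_rot: [0.239, 1.559, -0.239]
ft_force: [0.6, -0.4, 0.4]
grip_width: 0.962
```

```bash
python3 -c "
from h import *
go(.43,.0075,.2,-17.4)
for n in ('wrist',):
  T=wristT();p,d=get_image(n);cv2.imwrite(f'pics/{n}6.png',p[:,:,::-1]);np.savez(f'pics/{n}6.npz',p=p,d=d,T=T)
cv2.imwrite('pics/w6z.png',cv2.resize(p[90:250,190:400,::-1],None,fx=3.5,fy=3.5,interpolation=3))
"
```

```text
t 18.375 pos [ 0.5141 -0.1077  0.2051] yaw -17.45 tilt [-0.001  0.    -1.   ] F [ 0.6 -0.4  0.4] grip 8.37 q [-0.62  0.09  0.83  1.83 -0.07  1.25 -0.08]
shift cm [  0.53   8.47 -11.47] |14.3 wx -0.05
```

View pics/wrist6.png

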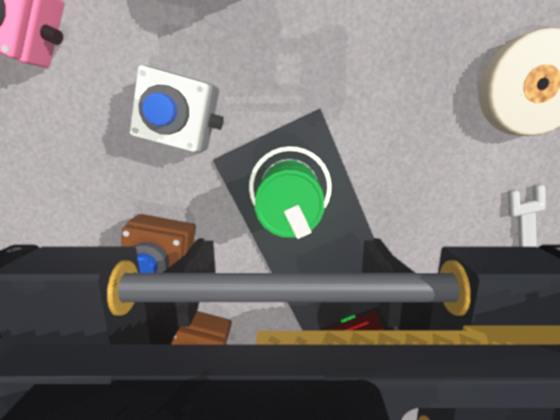

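View pics/w6z.png

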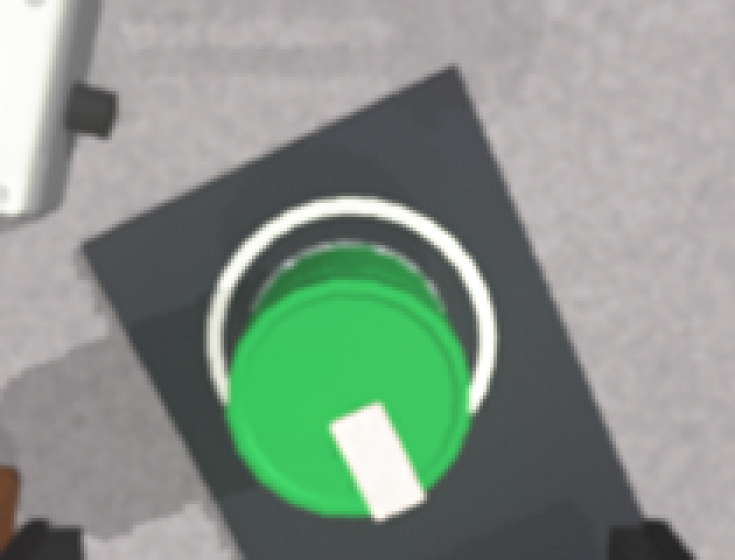

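```bash
python3 - <<'E'
from h import *
f=np.load("pics/wrist6.npz");p,d,T=f["p"],f["d"],f["T"];w=cloud("wrist",d,T)
P=lambda u,v,z:plane("wrist",((u+.5)/3.5-.5+190,(v+.5)/3.5-.5+90),z,T)[:2]
yaw=lambda t:np.degrees(np.arctan2(t[1],t[0]))
c=[P(*x,.078) for x in [(329,426),(380,402),(427,497),(379,521)]]
print("strip",yaw((c[2]+c[3]-c[0]-c[1])/2),yaw(c[3]-c[0]),yaw(c[2]-c[1]))
A,B=P(82,245,.005),P(456,65,.005)
print("plate",A,B,yaw(P(245,560,.005)-A),yaw(P(645,510,.005)-B),"from end edge",yaw(B-A)-90)
m=np.zeros((420,560),bool);m[160:246,245:330]=1
g=m&(abs(w[...,2]-.0795)<.004);cc,r=cv2.minEnclosingCircle(w[g][:,:2].astype(np.float32).copy());print("lid",cc,r,np.nanmedian(w[g][:,2]))
t=(c[2]+c[3])/2-cc;print("centre->outer",yaw(t))
hsv=cv2.cvtColor(p,cv2.COLOR_RGB2HSV);H,S,V=[hsv[...,k].astype(int) for k in range(3)]
m=(S<50)&(V>170)&(w[...,2]<.02);m[:140]=0;m[210:]=0;m[:,:245]=0;m[:,335:]=0
v,u=np.nonzero(m);xy=np.array([plane("wrist",(a,b),.005,T)[:2] for a,b in zip(u,v)])
from scipy.optimize import least_squares
s=least_squares(lambda c:np.hypot(*(xy-c).T)-.0445,[.515,-.107],loss="soft_l1",f_scale=.002).x
r=np.hypot(*(xy-s).T);print("ring",s,np.percentile(r,[2,50,98]),len(xy))
# button
m=(H>100)&(H<130)&(S>150)&(V>120);m[130:]=0;m[:80]=0;m[:,200:]=0;m[:,:130]=0
v,u=np.nonzero(m);uv=((u.min()+u.max())/2,(v.min()+v.max())/2);print("btn px",uv,u.min(),u.max(),v.min(),v.max(),"z",np.nanmedian(w[m][:,2]),np.nanmedian(w[m],0))
q=plane("wrist",uv,.068,T);print(q)
# two-view height: wrist6 vs wrist1 rays
T1=np.load("pics/w1.npz")["T"]
def tri2(Ta,a,Tb,b):
    o1,d1=ray("wrist",a,T=Ta);o2,d2=ray("wrist",b,T=Tb)
    s=np.linalg.lstsq(np.stack([d1,-d2],1),o2-o1,rcond=None)[0];p,q=o1+s[0]*d1,o2+s[1]*d2;return (p+q)/2,np.linalg.norm(p-q)
print("tri",tri2(T,uv,T1,(208,55)))
E
```

```text
strip -81.19738038869694 -80.86392716660228 -81.53704630068994
plate [ 0.44296015 -0.05144043] [ 0.57051484 -0.03472887] -83.04530337141716 -82.13876733831873 from end edge -82.53591841506942
lid (0.5142208933830261, -0.10700765997171402) 0.03252549469470978 0.07847649168408566
centre->outer -82.02600809407373
ring [ 0.51431824 -0.10750724] [0.04181244 0.04447468 0.04700587] 725
btn px (np.float64(159.0), np.float64(108.5)) 143 175 93 124 z 0.06986397596089072 [0.43155631 0.00640712 0.06986398]
[0.4311819  0.00665592 0.068     ]
tri (array([0.42835313, 0.00783937, 0.06035093]), np.float64(6.711030787712709e-05))
```

The green tin stands within 1 mm of the ring's centre with its label within about 1° of the station axis. The button cap is at (159,108), which gives (0.431, 0.007). I'm going there with the jaws shut.

>>> {"name": "jog_arm", "arguments": {"targets": [[0, 0, 0, 0, 2.8, -3.8, 0], [0, 0, 0, 0, 2.8, -3.8, 0], [0, 0, 0, 0, 2.85, -3.75, 0], [0, 0, 0, 0, 0, 0, 0], [0, 0, 0, 4, 0, 0, 0], [0, 0, 0, 3.5, 0, 0, 0], [0, 0, 0, 2, 0, 0, 0], [0, 0, 0, 0.8, 0, 0, 0], [0, 0, 0, 0, 0, 0, 0]], "squeeze": 10}}

```text
time: 19.55
position: [0.4316, 0.006, 0.1026]
tool_rot: [0.239, 1.558, -0.241]
ft_force: [-1.5, -0.7, 0.5]
grip_width: 0.039
```

```bash
python3 -c "
from h import *
go(.431,.007,.087)
for n in ('scene',):
  p,d=get_image(n);cv2.imwrite(f'pics/s7.png',cv2.resize(p[80:260,170:420,::-1],None,fx=3,fy=3,interpolation=3))
"
```

```text
t 19.55 pos [0.4316 0.006  0.1026] yaw -17.51 tilt [-0.001 -0.001 -1.   ] F [-1.5 -0.7  0.5] grip 0.34 q [-0.79 -0.05  0.7   2.15  0.04  1.03 -0.41]
shift cm [ 1.56  0.08 -0.08] |1.6 wx None
```

View pics/s7.png

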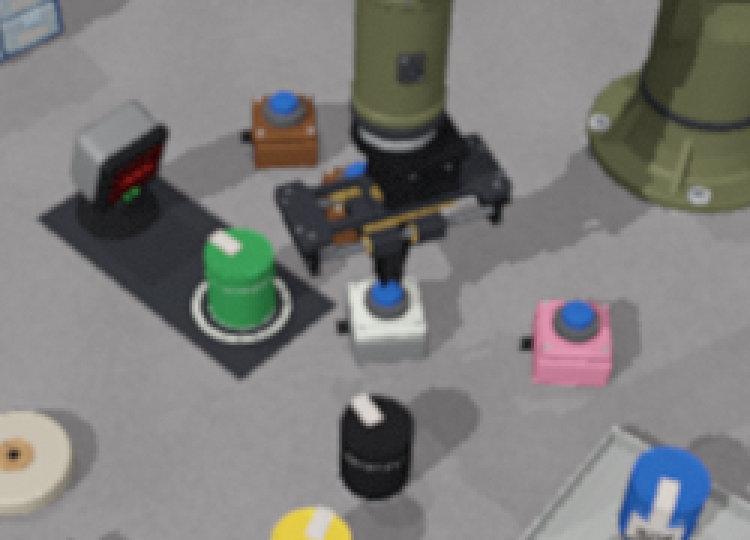

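>>> {"name": "jog_arm", "arguments": {"targets": [[0, 0, 0, 0.8, 0, 0, 0], [0, 0, 0, 0.4, 0, 0, 0], [0, 0, 0, 0, 0, 0, 0]]}}

```text
time: 19.98
position: [0.4315, 0.0067, 0.0909]
tool_rot: [0.239, 1.558, -0.239]
ft_force: [-0.4, -0.3, -0.2]
grip_width: 0.005
```

>>> {"name": "jog_arm", "arguments": {"targets": [[0, 0, 0, 0.3, 0, 0, 0], [0, 0, 0, 0.2, 0, 0, 0], [0, 0, 0, 0, 0, 0, 0]]}}

```text
time: 20.35
position: [0.4319, 0.0068, 0.0862]
tool_rot: [0.239, 1.557, -0.239]
ft_force: [-1.1, 0.8, 2.7]
grip_width: 0.006
```

>>> {"name": "jog_arm", "arguments": {"targets": [[0, 0, 0, 0.2, 0, 0, 0], [0, 0, 0, 0.2, 0, 0, 0], [0, 0, 0, 0, 0, 0, 0]]}}

```text
time: 20.72
position: [0.4319, 0.0068, 0.0822]
tool_rot: [0.239, 1.557, -0.239]
ft_force: [-0.1, 0.4, 3.8]
grip_width: 0.005
```

>>> {"name": "jog_arm", "arguments": {"targets": [[0, 0, 0, 0.15, 0, 0, 0], [0, 0, 0, 0, 0, 0, 0]]}}

```text
time: 20.98
position: [0.432, 0.0068, 0.0813]
tool_rot: [0.24, 1.558, -0.239]
ft_force: [-2.5, -0.4, 10.8]
grip_width: 0.006
```

>>> {"name": "jog_arm", "arguments": {"targets": [[0, 0, 0, 0.05, 0, 0, 0], [0, 0, 0, 0, 0, 0, 0], [0, 0, 0, 0, 0, 0, 0]]}}

```text
time: 21.35
position: [0.432, 0.0068, 0.0812]
tool_rot: [0.24, 1.558, -0.239]
ft_force: [-5.3, -0.4, 15.5]
grip_width: 0.005
```

>>> {"name": "jog_arm", "arguments": {"targets": [[0, 0, 0, -0.5, 0, 0, 0], [0, 0, 0, -1, 0, 0, 0], [0, 0, 0, -3, 0, 0, 0], [0, 0, 0, -5, 0, 0, 0], [0, 0, 0, -5, 0, 0, 0], [0, 0, 0, 0, 0, 0, 0]]}}

```text
time: 22.1
position: [0.4339, 0.0069, 0.2287]
tool_rot: [0.242, 1.551, -0.236]
ft_force: [0.4, 0.2, -0.7]
grip_width: 0.008
```

```bash
python3 -c "
from h import *
go(.55,.2,.25)
for n in ('scene','top','wrist'):
  T=wristT();p,d=get_image(n);cv2.imwrite(f'pics/{n}8.png',p[:,:,::-1]);np.savez(f'pics/{n}8.npz',p=p,d=d,T=T)
"
```

```text
t 22.1 pos [0.4339 0.0069 0.2287] yaw -17.46 tilt [ 0.007  0.003 -1.   ] F [ 0.4  0.2 -0.7] grip 0.07 q [-0.8  -0.21  0.64  1.99  0.13  1.31 -0.5 ]
shift cm [-2.   21.91  5.29] |22.6 wx None
```

View pics/scene8.png

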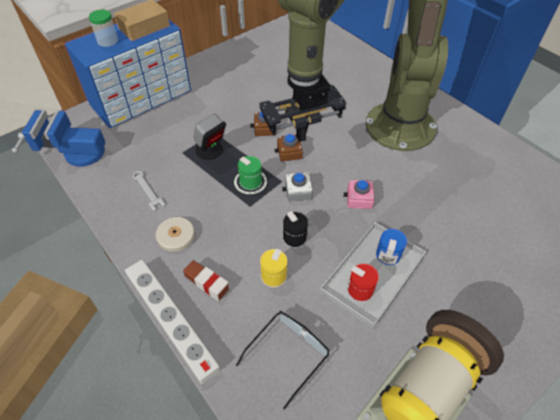

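View pics/top8.png

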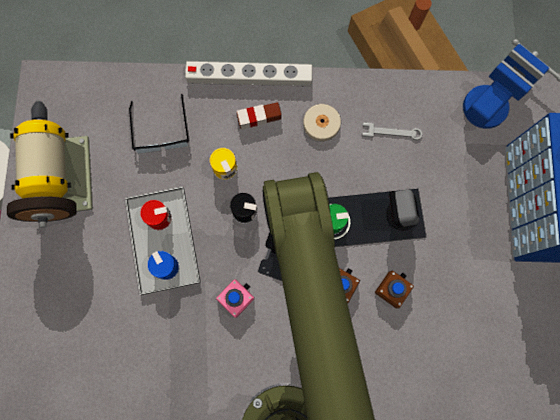

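View pics/wrist8.png

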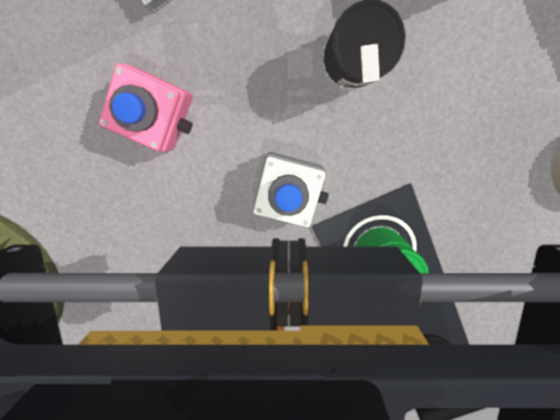

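Red stands in the tray at (154,214) beside blue at (162,265), and green stands in the ring at (338,218). The other things sit at the same pixels as at the start. As a last check I'll compare the cap height and the tin positions with before, then hand in.

```bash
python3 - <<'E'
from h import *
a=cloud("scene",np.load("pics/scene0.npz")["d"]);b=cloud("scene",np.load("pics/scene8.npz")["d"])
print("cap z before/after",np.nanmedian(a[177:182,296:302,2]),np.nanmedian(b[177:182,296:302,2]))
f=np.load("pics/top8.npz");w=cloud("top",f["d"])
for k,(u,v) in dict(red=(154,214),blue=(162,265),yellow=(222,161),black=(243,207)).items():
    q=w[v-20:v+21,u-20:u+21].reshape(-1,3);q=q[(q[:,2]>.068)&(q[:,2]<.085)]
    print(k,cv2.minEnclosingCircle(q[:,:2].astype(np.float32).copy()),np.median(q[:,2]))
close_job()
E
```

```text
cap z before/after 0.06701539287124464 0.06778477842631375
red ((0.5129237174987793, 0.3376232087612152), 0.03312825784087181) 0.07561327035706533
blue ((0.38732534646987915, 0.31098806858062744), 0.03256451338529587) 0.07572703987526297
yellow ((0.6507600545883179, 0.17640569806098938), 0.03354252129793167) 0.0729548329243177
black ((0.5373689532279968, 0.1195310577750206), 0.03267331048846245) 0.07266678770232526
the job is handed in; nothing more can be done
```

The job is done and handed in at about 22 s of the 67 s allowed; `close_job()` gives no verdict.

1. **Red tin:** it was set down gently in the tray's free space, at (0.513, 0.338). That is about 1 mm from the measured middle of the free space and about 128 mm from the blue tin.
2. **Green tin:** it was set down gently in the ring, about 0.5 mm off the ring's centre. Its label strip read -81.2° to -82.0°, against -82.5° for the line to the scanner.
3. **Read button:** it was pressed after the green tin stood alone and the gripper had lifted clear. It went to its stop at about 6 mm of travel and 15 N, then was released. The cap's height after release matched the start (67.8 mm against 67.0 mm).

**Last checks:**
- The blue, yellow and black tins are within about 1.5 mm of their first measurements.
- The other things on the bench show no visible movement in the pictures.
- Triangulating the button cap from picture pairs gave a height of about 60 mm, against 68 to 70 mm from depth. I trusted the depth, and first contact at about 67 mm agreed with it.

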